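# Flush and set the iris damper of the lacquer bench's extraction inlet

### The job

Push the lever of the extraction inlet's iris ring all the way to its fully open end (the end of the scale where the scale lines are longest) to flush the duct, then push it back until its pointer stands in line with the small dark setting mark clipped on the rim of the scale. Only push the lever with the fingers, do not pinch it; leave the setting mark and the jar, sanding block and brush beside the inlet where they are, and finish clear of everything.

Things in the scene. Friction and masses are not known exactly. Their poses are not given: they have to be found in the camera images.
- hood: Extraction inlet, fixed to the table, at another place and yaw in every start: grey drum, 172 mm diameter, on a 210 x 210 x 12 mm flange. Origin: centre of the underside, on the ring's axis. Its -x axis points to the middle of the scale (roughly to the robot), z up. A duct, 82 mm high, leaves along +x. End stops of the lever: small blocks, 74 mm high.
- axis (a point): Point on the vertical turning axis of the ring, 58 mm above the table, at the level of the scale's top face. The aluminium ring, 192 mm in diameter, has its top at 74 mm. The white fan-shaped scale plate reaches out to 182 mm from the axis, below the lever; its black lines grow longer towards the open end (6 to 32 mm).
- ring (a joint): Angle of the ring with its lever: 0 closed, 1.90 rad fully open, both hard stops; grows counter-clockwise seen from above, so the lever goes from the robot's left to its right as it opens. The lever points 2.192 rad + this value from the hood's x axis. Dry friction about 0.3 N m (2 N at the fin); it stays where it is left.
- fin (a point): Centre of the black upright fin of the lever, the part to push: a plate 26 mm long radially, 14 mm thick along the arc, 50 mm high (from 72 to 122 mm above the table, this point at 97 mm), its centre 135 mm from the ring's axis; it is on a flat dark steel arm that runs out from the ring (top at 72 mm).
- pointer (a point): Tip of the pointer, the nose of the lever arm beyond the fin, 6 mm wide, 166 mm from the ring's axis, 68 mm above the table. It lies on the line from the axis through the fin's centre.
- mark: Setting mark: dark steel block clipped on the rim of the white scale, elsewhere along it in every start; 26 mm long radially, 14 mm wide along the arc, top 70 mm above the table, a thin white line along its top. Origin: middle of its inner end, underside (58 mm up), 171 mm from the ring's axis, 5 mm beyond the pointer's tip when in line; x points away from the ring's axis, y counter-clockwise.
- fin_cw: The half of the fin (7 mm thick plate) on its clockwise side seen from above; a push on this face opens the ring. Origin at the plate's centre, 3.5 mm from the fin's centre; x points away from the ring's axis, z up.
- fin_ccw: The other half of the fin, on its counter-clockwise side; a push on this face closes the ring. Origin at the plate's centre, 3.5 mm from the fin's centre.
- jar: Bystander: closed glass jar with a steel cap, 60 mm diameter, 85 mm high, standing near the closed (left) end of the scale. Origin at the centre of its underside.
- block: Bystander: wooden sanding block with a cork sole, 90 x 45 x 28 mm, lying on the table at the right side of the inlet. Origin at the centre of its underside.
- brush: Bystander: brush lying on the table to the right of the scale's open end, less than 40 mm high.

How it is judged:
On the way:
1. the lever has been pushed to its fully open end (value of joint ring above 1.82 rad), for 0.1 s.
At the end, for the whole second after the job is handed in: After the lever has been within 0.08 rad of its fully open stop, the ring is at rest with the pointer's tip within the width of the setting mark (7 mm either side of its middle line, along the arc); the mark is within 4 mm and jar, block and brush within 20 mm of where they were, the jar upright (y of pointer in the frame of mark between -0.007 and 0.007 m and velocity of joint ring between -0.02 and 0.02 rad/s and distance of mark from where it was at the start of the episode below 0.004 m and distance of each of jar, block, brush from where it was at the start of the episode below 0.02 m and angle between jar's own z axis and vertical below 0.2 rad); the robot touches nothing.
It fails at once if the lever's fin is pinched (both its broad sides pressed at once) (contact force between the fingers and fin_cw above 1.5 N and contact force between the fingers and fin_ccw above 1.5 N).
It fails at once if the setting mark is shifted (distance of mark from where it was at the start of the episode above 0.004 m).
It fails at once if the jar is moved, lifted or tipped (distance of jar from where it was at the start of the episode above 0.02 m or angle between jar's own z axis and vertical above 0.2 rad).
It fails at once if the sanding block is moved or lifted (distance of block from where it was at the start of the episode above 0.02 m).
It fails at once if the brush is moved or lifted (distance of brush from where it was at the start of the episode above 0.02 m).
It also fails if it takes over 64 s, if anything falls off the work surface, if the arm or the gripper's body presses on something with over 40 N, if the wrist force passes 120 N, or if a joint passes its speed limit or range.

### The arm

A 7-joint arm with a two-finger parallel gripper is mounted at the origin on the work surface. World frame = base frame: x ahead of the robot, y to its left, z up, the work surface at z = 0. Lengths are in m, angles in rad, forces in N, time in s.
With the tool pointing down it reaches from about 0.35 to 0.9 m from the base axis. Payload 8.1 kg.
Tool frame: the origin (TCP) lies at the very end of the fingers, on their centre line; the grasp point (between the pads) lies 19 mm behind it; y points along the fingers, x is the direction in which the jaws open and shut, and the axes are right-handed (so a half turn about y gives the same grasp; the last joint's range is limited). The gripper opens to 92 mm and grips with 3 to 60 N. Pads are 19 mm wide; open, the fingers measure 130 mm over their backs; the gripper's body (75 mm by 190 mm) begins 47 mm behind the grasp point.
Start: joints at [-1.437, 0.434, 0.025, 1.573, -0.012, 1.134, -0.075], TCP at [0.147, 0.608, 0.227] pointing down, gripper open.
Joint ranges: [-2.62, 2.62], [-0.44, 2.09], [-1.27, 1.32], [0.08, 2.57], [-1.32, 4.46], [0.12, 2], [-2.74, 2.74]. Speed limits (rad/s): [2.22, 2.22, 3.01, 3.01, 3.14, 3.14, 3.14].

### API

Orientations are given as a unit quaternion [w, x, y, z].
In Python, from station import ctrl gives the robot as it stands.
- The arm moves only by the tool play_rows, never from a script. Its argument "targets" is text: rows parted by semicolons, each of 7 numbers parted by spaces: the shift along the world's x, y, z in m, then the turn, a rotation vector about the world's x, y, z in rad, then the closure, from 0 (fully open) to 1 (shut). In form: dx dy dz wx wy wz gripper; .... A call has 1 to 10 rows; each row is the pose to reach, as a shift and turn from the pose commanded when the call began; what a row does not reach only later rows make up. A row lasts 1/10 s, in which the tool goes at most 50 mm and 8.59 degrees, less where a joint would pass 70% of its speed; a pose out of reach is approached as far as the arm can. A call with a gripper value outside its range is refused whole. The fingers move at their own pace and stop on an object; "newtons" is the grip in N (left out, the last holds). Time passes only in rows, so rows that repeat a pose let the fingers close. It gives the time, the measured TCP pose, the force and the opening at its end, in the units of the state.
- ctrl.get_obs(): the state, without advancing time (a new reading comes with each control period).
- ctrl.get_image(name): name is "side" or "top" or "wrist"; returns a dict with "pixels" (400x640x3 uint8, red, green, blue), "K" (3x3 intrinsics, pixels), "cam_to_world" (4x4, takes a point from camera to world coordinates). Camera axes: x right, y down, z forward; pixel columns grow to the right and rows downward; lengths in m; the calibration is good to about 2 mm. A picture is of the moment at which its call begins. There is no depth.
- ctrl.job_done(): hands the job in, once; it reports no verdict.
The state is a dict: "time": time; "joint_pos": joint angles; "joint_vel": joint speeds; "joint_efforts": joint torques, N m; "position": TCP position; "tcp_rot": TCP orientation; "force": force on the tool from outside, world axes, zero at the start; "torque": the same for the moment, N m; "finger_gap": finger opening in m.
Only numpy, scipy, OpenCV 4.12 (cv2) and the standard library are available. Lean on these libraries where they do the work, as an engineer would, in place of code of your own. Each camera call takes 0.05 s, during which the arm holds its last target. There are 200 camera calls.

## Working session

There is one attempt and no reset: what is moved stays moved. The work goes in short steps, Python scripts to look and compute and a tool call to move; the robot and the scene stay as the last step left them, time stands still between calls to the robot, and variables do not carry over. Pictures are saved under pics/ and viewed, about 8 in all and at most 12, crops included, and the job is handed in when it is done.

Besides the shell and the picture viewer there is one more tool, called after "Call:" by a JSON object that holds its "method" and its "body". play_rows: Moves the arm, as the interface text tells. Its arguments: {"type":"object","properties":{"targets":{"type":"string"},"newtons":{"type":"number"}},"required":["targets"]}

```bash
mkdir -p pics; cat > h.py <<'E'
import numpy as np, cv2
from station import ctrl
def grab(n,f=None):
    d=ctrl.get_image(n); 
    if f: cv2.imwrite('pics/'+f,d['pixels'][:,:,::-1])
    np.savez('pics/'+n+'.npz',**{k:np.array(d[k]) for k in ('pixels','K','cam_to_world')})
    return d
def ray(d,u,v,z):
    T=np.array(d['cam_to_world']);r=T[:3,:3]@np.linalg.inv(d['K'])@np.array([u,v,1.]);o=T[:3,3]
    return o+r*(z-o[2])/r[2]
def proj(d,p):
    T=np.array(d['cam_to_world']);c=T[:3,:3].T@(np.array(p)-T[:3,3]);q=np.array(d['K'])@c;return q[:2]/q[2]
E
python3 - <<'E'
from h import *
for n in('top','side'):
    d=grab(n,n+'0.png');print(n,np.round(d['cam_to_world'],3).tolist(),d['K'][0][0])
o=ctrl.get_obs();print({k:np.round(v,3).tolist() for k,v in o.items()})
E
```

```text
top [[0.006, -0.994, 0.109, 0.448], [-1.0, -0.006, 0.005, -0.013], [-0.004, -0.109, -0.994, 0.906], [0.0, 0.0, 0.0, 1.0]] 376.22380704797155
side [[-0.779, -0.456, 0.431, 0.21], [-0.627, 0.564, -0.538, 0.438], [0.002, -0.689, -0.725, 0.692], [0.0, 0.0, 0.0, 1.0]] 404.51584135349447
{'time': 0.1, 'joint_pos': [-1.437, 0.435, 0.025, 1.574, -0.012, 1.134, -0.075], 'joint_vel': [0.001, -0.001, -0.001, -0.002, -0.001, -0.002, -0.0], 'joint_efforts': [0.003, -66.912, 0.988, -31.514, -0.061, 0.037, 0.0], 'position': [0.147, 0.607, 0.226], 'tcp_rot': [-0.555, 0.556, 0.437, -0.438], 'force': [0.177, -0.5, -0.535], 'torque': [0.014, 0.0, 0.017], 'finger_gap': 0.092}
```

View pics/top0.png

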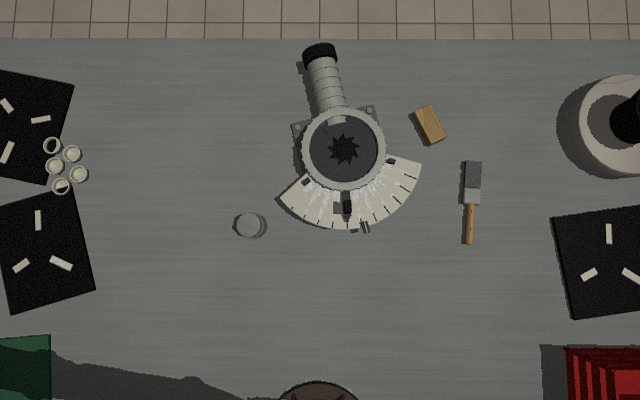

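View pics/side0.png

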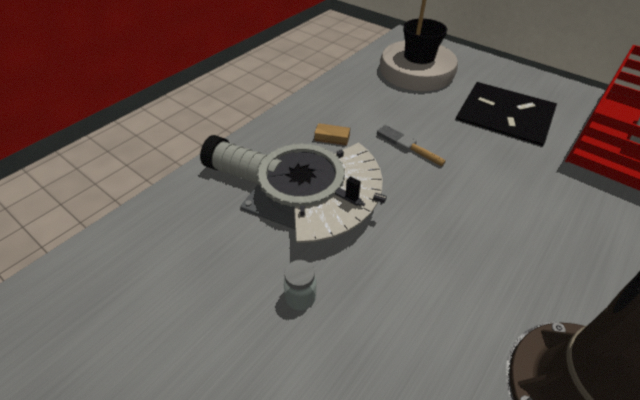

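Top view: ring centre near (343,148), fin near (347,205), mark near (365,227), jar (250,225), block (429,125), brush (471,200). I'll enlarge and fit the ring.

```bash
python3 - <<'E'
from h import *
d=dict(np.load('pics/top.npz'));im=d['pixels']
c=im[95:245,265:435,::-1];cv2.imwrite('pics/c1.png',cv2.resize(c,None,fx=4.6,fy=4,interpolation=cv2.INTER_CUBIC)) if 0 else cv2.imwrite('pics/c1.png',cv2.resize(c,None,fx=4,fy=4,interpolation=cv2.INTER_CUBIC))
# inner dark disc
g=im.max(2);m=((g<95).astype(np.uint8));m[:105]=0
s=im.astype(int)
R=[]
# light ring outer: bright non-white region
for p in [(343,148)]:
    C=ray(d,*p,.074);print('ctr',C)
# sample radial profiles in world coords
C=ray(d,343,148,.074)
pts_in=[]
for a in np.arange(0,2*np.pi,.05):
    prof=[]
    for r in np.arange(.05,.11,.0005):
        u,v=proj(d,C+np.array([r*np.cos(a),r*np.sin(a),0]))
        prof.append(cv2.getRectSubPix(im[:,:,1].copy(),(1,1),(float(u),float(v)))[0,0])
    gr=np.diff(cv2.GaussianBlur(np.array(prof,float)[:,None],(1,5),0)[:,0]);i=gr[:90].argmax()
    pts_in.append((C[:2]+(.05+.0005*i)*np.array([np.cos(a),np.sin(a)])))
P=np.array(pts_in)
for k in range(4):
    A=np.c_[2*P,np.ones(len(P))];x=np.linalg.lstsq(A,(P**2).sum(1),rcond=None)[0]
    r=np.sqrt(x[2]+x[0]**2+x[1]**2);e=np.abs(np.hypot(*(P-x[:2]).T)-r);print(x[:2],r,np.median(e),len(P));P=P[e<max(2*np.median(e),.001)]
E
```

```text
ctr [ 0.6502167  -0.05393038  0.074     ]
[ 0.64900269 -0.05490775] 0.07649370128448046 0.0011664400386259335 126
[ 0.65042348 -0.05460044] 0.07740345443641279 0.00029747926946663283 101
[ 0.65041992 -0.0546237 ] 0.07738935042666835 0.0003041539555685771 100
[ 0.65041992 -0.0546237 ] 0.07738935042666835 0.0003041539555685771 100
```

View pics/c1.png

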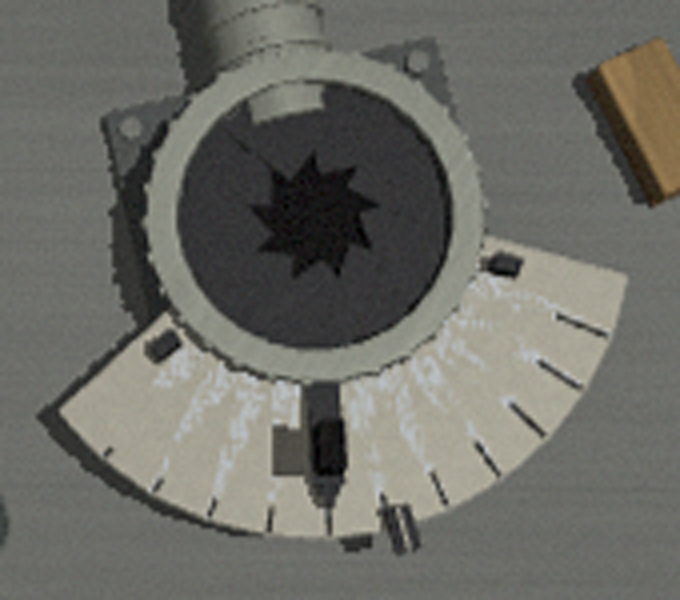

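Crop 4x: iris, lever near scale middle with pointer tip (324,508), mark with white line at (401,527), its shadow at (355,541), stops at (503,264) and (162,345). Longest lines are on the right.

```bash
python3 - <<'E'
from h import *
d=dict(np.load('pics/top.npz'));C=np.array([.6504,-.0546])
f=lambda x,y,z:(ray(d,265+(x+.5)/4-.5,95+(y+.5)/4-.5,z)[:2]-C)
for n,x,y,z in [('finTop',326,447,.122),('ptr',324,508,.068),('markin',392,508,.07),('markmid',402,527,.07),('markout',412,549,.07),('stopR',505,262,.074),('stopL',162,343,.074),('edgeR',629,275,.058),('edgeL',58,410,.058)]:
    v=f(x,y,z);print(n,np.round(v+C,4),'r',np.hypot(*v).round(4),'ang',(np.arctan2(v[1],v[0])%(2*np.pi)).round(4))
for n,x,y,z in [('jar',250,223,.085),('blk',429,123,.028),('brush top',473,162,.02),('brush bot',469,244,.02),('brushL',463,180,.02)]: print(n,ray(d,x,y,z).round(3))
# mark by mask: dark pixels r .168-.2
im=d['pixels'];c=cv2.cvtColor(im,cv2.COLOR_RGB2GRAY)
for v in range(218,236): print(v,c[v,350:375])
E
```

```text
finTop [ 0.5141 -0.0581] r 0.1364 ang 3.1676
ptr [ 0.4846 -0.0601] r 0.1659 ang 3.175
markin [ 0.4847 -0.0977] r 0.1712 ang 3.3963
markmid [ 0.4742 -0.1032] r 0.1827 ang 3.4108
markout [ 0.4621 -0.1087] r 0.1959 ang 3.4213
stopR [ 0.623  -0.1615] r 0.1104 ang 4.4613
stopL [0.5759 0.0307] r 0.1133 ang 2.2886
edgeR [ 0.6192 -0.2351] r 0.1832 ang 4.541
edgeL [0.5396 0.0901] r 0.1823 ang 2.2242
jar [0.48  0.149 0.085]
blk [ 0.724 -0.262  0.028]
brush top [ 0.631 -0.367  0.02 ]
brush bot [ 0.436 -0.351  0.02 ]
brushL [ 0.587 -0.342  0.02 ]
218 [163 165 167 165 166 167 165 163 170 189 109 164 167 167 159 163 165 164
 168 165 164 168 167 168 130]
219 [168 167 166 168 167 169 166 167 170 182  59 106 168 166 164 166 166 165
 169 162 162 164 165 166 165]
220 [169 163 165 163 167 168 168 167 166 181 100  92 170 174 172 171 145 167
 167 166 166 162 162 167 170]
221 [166 164 165 169 167 164 167 167 165 172 114  77 100  95 107  96  77 114
 165 166 165 166 163 167 171]
222 [163 164 163 165 166 163 166 168 172 114  75  52  58  45 150  72  42  89
 164 170 169 164 167 167 167]
223 [164 166 165 166 162
[... 666 characters left out ...]
 108  86  46  52  58 166  78
  48  67 105 111 108 106 109]
230 [ 54  48  49  48  49  44  50  41 106 109 112 108 108  41  52  49 130 107
  59  51 107 108 107 106 105]
231 [101  56  49  49  51  48  39  40 102 111 111 111 113  63  52  52 112 118
  58  46  91 103 111 108 105]
232 [112  57  44  47  47  95  98  96 112 110 106 107 108  65  54  56  73 109
  61  94 106 106 106 103 109]
233 [111 100 105 104  99 107 111 109 108 109 104 111 107  98  66  71  95 108
  97 110 107 108 102 106 108]
234 [113 116 112 112 115 114 110 114 111 112 112 113 112 114 103 108 112 111
 112 110 112 108 109 112 108]
235 [109 105 107 107 107 110 107 106 108 107 107 108 110 110 109 108 108 109
 106 113 109 109 112 108 107]
```

```bash
python3 - <<'E'
from h import *
from scipy.spatial.transform import Rotation as R
q=ctrl.get_obs()['tcp_rot'];M=R.from_quat([q[1],q[2],q[3],q[0]]).as_matrix();print(M.round(3))
d=dict(np.load('pics/top.npz'));C=np.array([.6504,-.0546])
P=np.array([ray(d,u,v,.07)[:2] for u,v in [(364.4,223),(365,225),(365.45,227),(366,229),(366.5,231)]])-C
print(np.unwrap(np.arctan2(P[:,1],P[:,0]))%(2*np.pi),np.hypot(*P.T))
E
```

```text
[[ 0.235 -0.    -0.972]
 [ 0.972 -0.001  0.235]
 [-0.001 -1.    -0.   ]]
[3.41357255 3.41395673 3.41258242 3.41240681 3.41168766] [0.17514147 0.17974732 0.18426061 0.18882676 0.19335872]
```

Call:
{"method": "play_rows", "body": {"targets": "0.367 -0.625 0 0 0 -1.3 1;0.367 -0.625 0 0 0 -1.3 1;0.367 -0.625 0 0 0 -1.3 1;0.367 -0.625 0 0 0 -1.3 1;0.367 -0.625 0 0 0 -1.3 1;0.367 -0.625 0 0 0 -1.3 1;0.367 -0.625 0 0 0 -1.3 1;0.367 -0.625 0 0 0 -1.3 1;0.367 -0.625 0 0 0 -1.3 1;0.367 -0.625 0 0 0 -1.3 1", "newtons": 10}}

```text
time: 1.1
position: [0.4003, 0.1745, 0.2268]
tcp_rot: [0.707, -0.707, -0.011, 0.011]
force: [1.2, 0.3, -0.1]
finger_gap: 0.0165
```

Call:
{"method": "play_rows", "body": {"targets": "0.114 -0.190 0 0 0 0 1;0.114 -0.190 0 0 0 0 1;0.114 -0.190 0 0 0 0 1;0.114 -0.190 0 0 0 0 1;0.114 -0.190 0 0 0 0 1;0.114 -0.190 0 0 0 0 1;0.114 -0.190 0 0 0 0 1"}}

```text
time: 1.8
position: [0.5134, -0.0136, 0.2263]
tcp_rot: [-0.707, 0.707, 0.011, -0.012]
force: [-0.1, 1.0, -0.3]
finger_gap: 0.0005
```

```bash
python3 - <<'E'
from h import *
o=ctrl.get_obs();print({k:np.round(v,4).tolist() for k,v in o.items()})
d=grab('wrist','w1.png');grab('side','s1.png')
E
```

```text
{'time': 1.8, 'joint_pos': [-0.5793, 0.2777, 0.6378, 1.8785, -0.1895, 1.047, 0.1686], 'joint_vel': [-0.0274, -0.0141, -0.0199, 0.0114, 0.0012, -0.0003, -0.0041], 'joint_efforts': [1.8804, -44.6993, 6.8439, -29.9684, 0.0947, -0.0439, 0.1579], 'position': [0.5134, -0.0136, 0.2263], 'tcp_rot': [-0.707, 0.707, 0.0112, -0.012], 'force': [-0.0845, 1.022, -0.3112], 'torque': [-0.094, 0.0504, -0.0135], 'finger_gap': 0.0005}
```

View pics/w1.png

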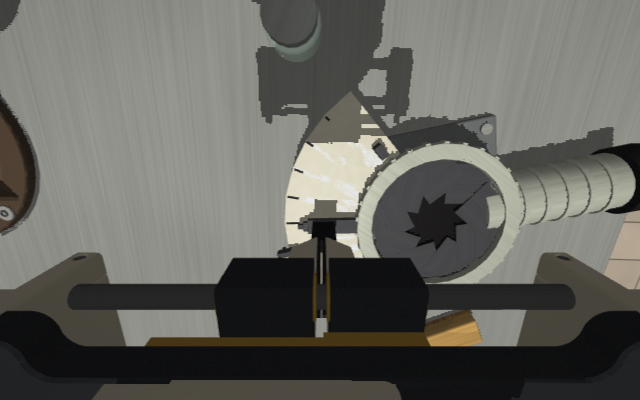

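Wrist view: fin at about (322,228), iris (435,220), fingers in the foreground; jar well away at the top. Fingers are on the clockwise (left) side of the fin, so I descend.

Call:
{"method": "play_rows", "body": {"targets": "0 0 -0.05 0 0 0 1;0 0 -0.1 0 0 0 1;0 0 -0.138 0 0 0 1;0 0 -0.138 0 0 0 1;0 0 -0.138 0 0 0 1"}}

```text
time: 2.4
position: [0.5136, -0.0128, 0.0893]
tcp_rot: [0.707, -0.707, -0.012, 0.013]
force: [0.1, -0.4, 0.5]
finger_gap: 0.0007
```

```bash
python3 - <<'E'
from h import *
# finger-centre positions along the arc, tangential offset cw s from fin centre
C=np.array([.6504,-.0546])
for th in [3.17,3.3,3.4,3.5,3.6,3.7,3.8,3.9,4.0,4.1,4.2,4.3,4.33]:
    e=np.array([np.cos(th),np.sin(th)]);t=np.array([-e[1],e[0]])
    print(th,'cw',(C+.135*e-.0165*t).round(3),'ccw',(C+.135*e+.0165*t).round(3))
d=grab('side','s2.png');cv2.imwrite('pics/s2c.png',cv2.resize(d['pixels'][100:260,200:440,::-1],None,fx=3,fy=3,interpolation=2))
E
```

```text
3.17 cw [ 0.515 -0.042] ccw [ 0.516 -0.075]
3.3 cw [ 0.514 -0.06 ] ccw [ 0.52  -0.092]
3.4 cw [ 0.516 -0.073] ccw [ 0.524 -0.105]
3.5 cw [ 0.518 -0.087] ccw [ 0.53  -0.117]
3.6 cw [ 0.522 -0.1  ] ccw [ 0.537 -0.129]
3.7 cw [ 0.527 -0.112] ccw [ 0.545 -0.14 ]
3.8 cw [ 0.534 -0.124] ccw [ 0.554 -0.15 ]
3.9 cw [ 0.541 -0.135] ccw [ 0.564 -0.159]
4.0 cw [ 0.55  -0.146] ccw [ 0.575 -0.168]
4.1 cw [ 0.559 -0.156] ccw [ 0.586 -0.175]
4.2 cw [ 0.57  -0.164] ccw [ 0.599 -0.18 ]
4.3 cw [ 0.581 -0.172] ccw [ 0.611 -0.185]
4.33 cw [ 0.585 -0.174] ccw [ 0.615 -0.186]
```

View pics/s2c.png

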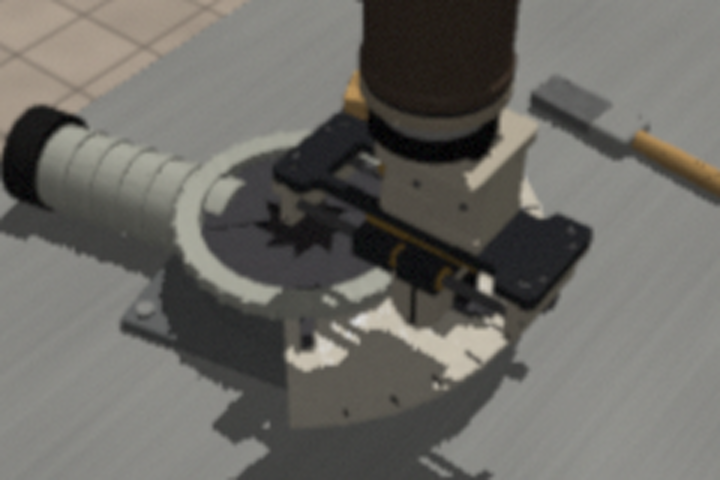

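Side view: closed fingers sit over the scale, left of the fin, touching nothing (force ~0). Pushing along the arc.

Call:
{"method": "play_rows", "body": {"targets": "0.001 -0.018 0 0 0 0 1;0.001 -0.029 0 0 0 0 1;0 -0.047 0 0 0 0.13 1;0.002 -0.060 0 0 0 0.23 1;0.004 -0.074 0 0 0 0.33 1;0.008 -0.087 0 0 0 0.43 1;0.013 -0.099 0 0 0 0.53 1;0.020 -0.111 0 0 0 0.63 1;0.027 -0.122 0 0 0 0.73 1;0.027 -0.122 0 0 0 0.73 1"}}

```text
time: 3.45
position: [0.5422, -0.1375, 0.0906]
tcp_rot: [-0.655, 0.657, 0.264, -0.262]
force: [-0.2, 0.8, -0.4]
finger_gap: 0.0005
```

Call:
{"method": "play_rows", "body": {"targets": "0.009 -0.011 0 0 0 0.1 1;0.018 -0.021 0 0 0 0.2 1;0.029 -0.029 0 0 0 0.3 1;0.036 -0.034 0 0 0 0.36 1;0.042 -0.038 0 0 0 0.42 1;0.044 -0.039 0 0 0 0.43 1;0.044 -0.039 0 0 0 0.43 1"}}

```text
time: 4.15
position: [0.5848, -0.1745, 0.0894]
tcp_rot: [-0.585, 0.586, 0.397, -0.397]
force: [-1.1, 1.1, 1.4]
finger_gap: 0.0003
```

```bash
python3 - <<'E'
from h import *
for n in('top','side'):
    d=grab(n)
    c={'top':d['pixels'][95:245,265:435],'side':d['pixels'][100:250,220:420]}[n]
    cv2.imwrite('pics/o_%s.png'%n,cv2.resize(c[:,:,::-1],None,fx=3.9,fy=3.9,interpolation=2))
a,b=cv2.imread('pics/o_top.png'),cv2.imread('pics/o_side.png')
cv2.imwrite('pics/o.png',cv2.resize(np.hstack([a,b]),(800,int(800*a.shape[0]/(a.shape[1]+b.shape[1])))))
E
```

```text
(no output)
```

View pics/o.png

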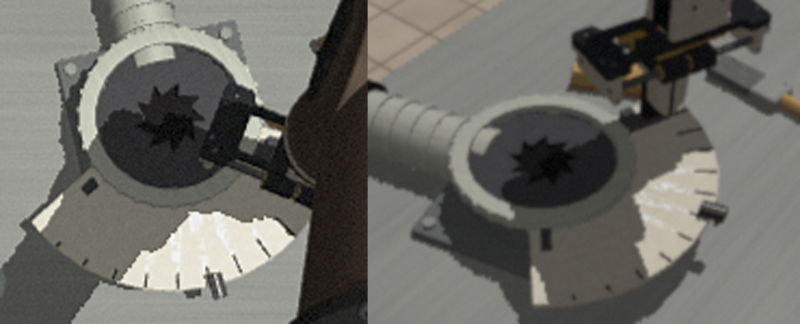

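The lever is behind the fingers at the open end; the mark is undisturbed. Force is still small, so I push on until the stop is felt.

Call:
{"method": "play_rows", "body": {"targets": "0.003 -0.001 0 0 0 0.02 1;0.006 -0.002 0 0 0 0.03 1;0.008 -0.003 0 0 0 0.03 1;0.008 -0.003 0 0 0 0.03 1"}}

```text
time: 4.65
position: [0.5845, -0.1745, 0.0879]
tcp_rot: [0.584, -0.574, -0.403, 0.409]
force: [-30.8, 9.7, 25.0]
finger_gap: 0.0002
```

Stop felt (about 32 N, no motion). Back off, lift, and cross over the fin.

Call:
{"method": "play_rows", "body": {"targets": "-0.014 0.006 0 0 0 -0.03 1;-0.03 0.012 0 0 0 -0.03 1;-0.03 0.012 0.04 0 0 -0.03 1;-0.03 0.012 0.08 0 0 -0.03 1;-0.03 0.012 0.08 0 0 -0.03 1;0.008 -0.004 0.08 0 0 -0.03 1;0.049 -0.019 0.08 0 0 -0.03 1;0.049 -0.019 0.08 0 0 -0.03 1;0.049 -0.019 0.08 0 0 -0.03 1"}}

```text
time: 5.55
position: [0.6421, -0.1966, 0.1677]
tcp_rot: [0.585, -0.585, -0.397, 0.398]
force: [-1.2, 0.3, 1.2]
finger_gap: 0.0004
```

```bash
python3 - <<'E'
from h import *
for n,b in(('wrist',None),('side',(100,250,240,440))):
    d=grab(n)
    c=d['pixels'] if b is None else d['pixels'][b[0]:b[1],b[2]:b[3]]
    cv2.imwrite('pics/p_%s.png'%n,cv2.resize(c[:,:,::-1],(400,int(400*c.shape[0]/c.shape[1])),interpolation=2))
a,b=cv2.imread('pics/p_wrist.png'),cv2.imread('pics/p_side.png')
a=cv2.copyMakeBorder(a,0,300-a.shape[0],0,0,0);b=cv2.copyMakeBorder(b,0,300-b.shape[0],0,0,0)
cv2.imwrite('pics/p.png',np.hstack([a,b]));print(ctrl.get_obs()['position'])
E
```

```text
[ 0.64099048 -0.19619122  0.16827482]
```

View pics/p.png

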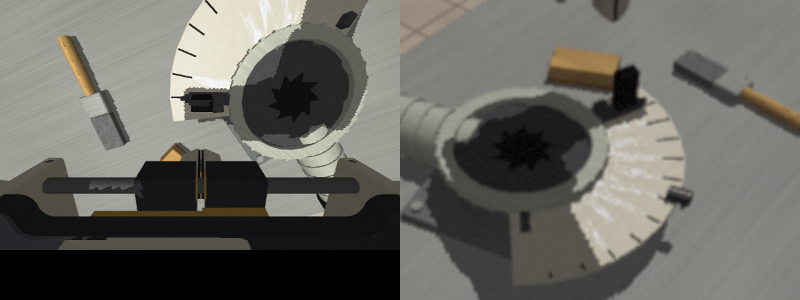

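Lever now against the open stop (side view), fingers on its counter-clockwise side, high. Descend and push back towards the mark, stopping short first.

Call:
{"method": "play_rows", "body": {"targets": "0 0 -0.04 0 0 0 1;0 0 -0.08 0 0 0 1;0 0 -0.08 0 0 0 1;-0.015 0.006 -0.08 0 0 0 1;-0.027 0.011 -0.08 0 0 0 1;-0.031 0.012 -0.08 0 0 -0.03 1;-0.043 0.017 -0.08 0 0 -0.13 1;-0.056 0.022 -0.08 0 0 -0.23 1;-0.067 0.029 -0.08 0 0 -0.33 1;-0.078 0.038 -0.08 0 0 -0.43 1"}}

```text
time: 6.65
position: [0.5648, -0.1598, 0.0909]
tcp_rot: [-0.656, 0.658, 0.262, -0.26]
force: [2.3, -3.1, 1.7]
finger_gap: 0.0001
```

Call:
{"method": "play_rows", "body": {"targets": "-0.010 0.009 0 0 0 -0.1 1;-0.019 0.019 0 0 0 -0.2 1;-0.027 0.030 0 0 0 -0.3 1;-0.0315 0.0385 0 0 0 -0.37 1;-0.0315 0.0385 0 0 0 -0.37 1;-0.0315 0.0385 0 0 0 -0.37 1"}}

```text
time: 7.25
position: [0.5331, -0.12, 0.0898]
tcp_rot: [-0.693, 0.693, 0.14, -0.139]
force: [-0.1, 0.6, 0.4]
finger_gap: 0.0007
```

```bash
python3 - <<'E'
from h import *
o=ctrl.get_obs();print(o['position'],o['tcp_rot'])
for n,b in(('wrist',(150,300,220,420)),('side',(150,250,310,443))):
    d=grab(n)
    c=d['pixels'][b[0]:b[1],b[2]:b[3]]
    cv2.imwrite('pics/q_%s.png'%n,cv2.resize(c[:,:,::-1],(400,300),interpolation=2))
cv2.imwrite('pics/q.png',np.hstack([cv2.imread('pics/q_wrist.png'),cv2.imread('pics/q_side.png')]))
C=np.array([.6504,-.0546]);v=np.array(o['position'])[:2]-C
r=np.hypot(*v);print('est lever',np.arctan2(v[1],v[0])%(2*np.pi)-np.arcsin(.0165/r))
E
```

```text
[ 0.53308445 -0.11998356  0.08975153] [-0.693278    0.69331629  0.13961568 -0.1385121 ]
est lever 3.5268811570593432
```

View pics/q.png

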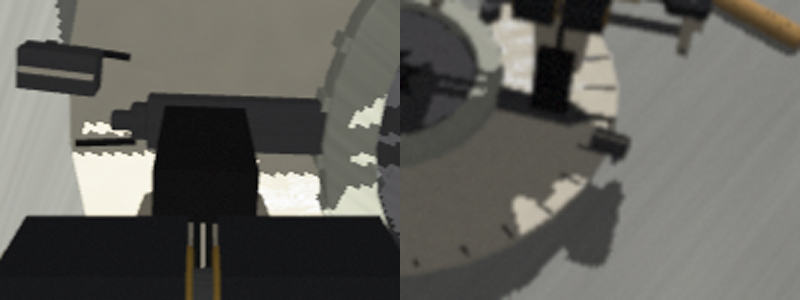

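Wrist crop (2x): pointer tip at (112,120), mark's white line from (20,68) to (97,77); the lever is still ~20 mm short of the mark. Measuring from this view.

```bash
python3 - <<'E'
from h import *
d=dict(np.load('pics/wrist.npz'));C=np.array([.6504,-.0546])
f=lambda x,y,z:(ray(d,220+(x+.5)/2-.5,150+(y+.5)/2-.5,z)[:2]-C)
for n,x,y,z in [('tip68',112,120,.068),('tip72',112,120,.072),('armtop',150,95,.072),('line in',96,78,.07),('line out',20,70,.07),('line58',128,57,.058)]:
    v=f(x,y,z);print(n,(v+C).round(4),np.hypot(*v).round(4),(np.arctan2(v[1],v[0])%6.2832).round(4))
E
```

```text
tip68 [ 0.4973 -0.1126] 0.1637 3.5039
tip72 [ 0.4974 -0.1111] 0.1631 3.495
armtop [ 0.5058 -0.0982] 0.151 3.4348
line in [ 0.4877 -0.1002] 0.169 3.415
line out [ 0.4642 -0.1071] 0.1935 3.4164
line58 [ 0.4944 -0.0929] 0.1606 3.3825
```

Call:
{"method": "play_rows", "body": {"targets": "-0.002 0.004 0 0 0 -0.03 1;-0.004 0.007 0 0 0 -0.05 1;-0.005 0.0085 0 0 0 -0.07 1;-0.005 0.0085 0 0 0 -0.07 1;-0.005 0.0085 0 0 0 -0.07 1"}}

```text
time: 7.85
position: [0.5275, -0.1118, 0.0888]
tcp_rot: [-0.698, 0.698, 0.114, -0.114]
force: [1.7, -1.8, 0.5]
finger_gap: 0.0006
```

```bash
python3 - <<'E'
from h import *
o=ctrl.get_obs();print(o['position'],o['force'])
d=grab('wrist');c=d['pixels'][150:270,220:380]
cv2.imwrite('pics/r.png',cv2.resize(c[:,:,::-1],None,fx=4,fy=4,interpolation=2))
C=np.array([.6504,-.0546]);v=np.array(o['position'])[:2]-C
r=np.hypot(*v);print('est lever',np.arctan2(v[1],v[0])%(2*np.pi)-np.arcsin(.0165/r))
E
```

```text
[ 0.52754396 -0.11180666  0.08884193] [ 1.71460063 -1.84555649  0.52602253]
est lever 3.455321956533307
```

View pics/r.png

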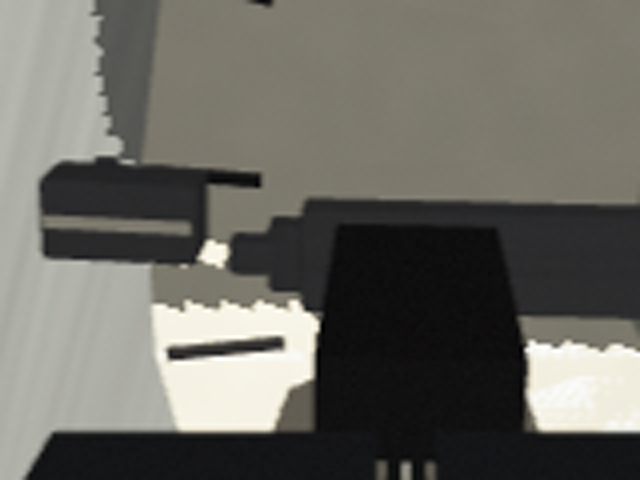

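Wrist crop (4x): pointer tip centre about (233,253), mark's white line from (42,221) to (192,229); tip slightly below (short of) the line.

```bash
python3 - <<'E'
from h import *
d=dict(np.load('pics/wrist.npz'));C=np.array([.6504,-.0546])
f=lambda x,y,z:(ray(d,220+(x+.5)/4-.5,150+(y+.5)/4-.5,z)[:2]-C)
for n,x,y,z in [('tip a',233,235,.071),('tip b',233,272,.071),('tip b65',233,272,.065),('line in',192,229,.07),('line out',42,221,.07)]:
    v=f(x,y,z);print(n,(v+C).round(4),np.hypot(*v).round(4),(np.arctan2(v[1],v[0])%6.2832).round(4))
print(d['cam_to_world'][:3,3])
# predicted pixel of tip and arm edges for lever angles
for th in (3.41,3.44,3.455):
    e=np.array([np.cos(th),np.sin(th)]);t=np.array([-e[1],e[0]])
    print(th,[((proj(d,np.r_[C+r*e+s*t,z])-[220,150])*4+1.5).round(0).tolist() for r,s,z in [(.166,-.003,.071),(.166,.003,.071),(.1485,-.007,.122),(.1485,.007,.122),(.122,-.007,.122)]])
E
```

```text
tip a [ 0.4936 -0.099 ] 0.163 3.4174
tip b [ 0.4953 -0.1052] 0.1631 3.4572
tip b65 [ 0.4952 -0.1077] 0.1641 3.4714
line in [ 0.4868 -0.1005] 0.1699 3.4152
line out [ 0.4631 -0.107 ] 0.1945 3.4143
[ 0.50077137 -0.03151145  0.24763365]
3.41 [[215.0, 210.0], [215.0, 244.0], [294.0, 317.0], [291.0, 422.0], [515.0, 328.0]]
3.44 [[215.0, 239.0], [215.0, 273.0], [292.0, 351.0], [292.0, 454.0], [511.0, 356.0]]
3.455 [[215.0, 253.0], [216.0, 287.0], [291.0, 368.0], [293.0, 470.0], [509.0, 370.0]]
```

Call:
{"method": "play_rows", "body": {"targets": "-0.0005 0.0015 0 0 0 -0.01 1;-0.0009 0.003 0 0 0 -0.022 1;-0.0009 0.003 0 0 0 -0.022 1;-0.0009 0.003 0 0 0 -0.022 1"}}

```text
time: 8.3
position: [0.5261, -0.1084, 0.0886]
tcp_rot: [0.699, -0.699, -0.106, 0.107]
force: [1.0, -1.2, 0.3]
finger_gap: 0.0008
```

```bash
python3 - <<'E'
from h import *
o=ctrl.get_obs();print(o['position'],o['force'])
d=grab('wrist');c=d['pixels'][150:270,220:380]
cv2.imwrite('pics/t.png',cv2.resize(c[:,:,::-1],None,fx=4,fy=4,interpolation=2))
g=cv2.cvtColor(d['pixels'],cv2.COLOR_RGB2GRAY)
print('tip cols');[print(u,g[190:228,u]) for u in (279,281,284)]
print('line');print([ (u,g[195:220,u].tolist()) for u in (235,262)])
E
```

```text
[ 0.52610091 -0.10843458  0.08864936] [ 0.95213335 -1.20170398  0.33654659]
tip cols
279 [123 122 122 121 122 120 121 122 111  35  17  17  67 120 122 122 122 122
  50  37  42  43  45  43  43  44  42  43  76 118 121 121 121 121 121 121
 208 242]
281 [124 123 122 122 122 121 122 121 122  38  16  17  41 119 122 122 122 122
  50  38  41  43  44  43  42  43  41  42  78 118 121 121 121 121 122 122
 121 241]
284 [123 124 122 123 122 123 122 122 122  54  19  16  42 118 122 122 121 122
  50  37  41  45  43  43  44  43  42  42  77 119 121 121 122 122 122 241
 244 244]
line
[(235, [176, 176, 100, 43, 36, 36, 36, 40, 44, 43, 43, 43, 42, 43, 41, 42, 112, 121, 122, 69, 43, 42, 42, 41, 42]), (262, [120, 121, 110, 45, 35, 37, 36, 37, 42, 43, 43, 42, 42, 43, 43, 43, 58, 113, 120, 121, 54, 42, 41, 41, 42])]
```

View pics/t.png

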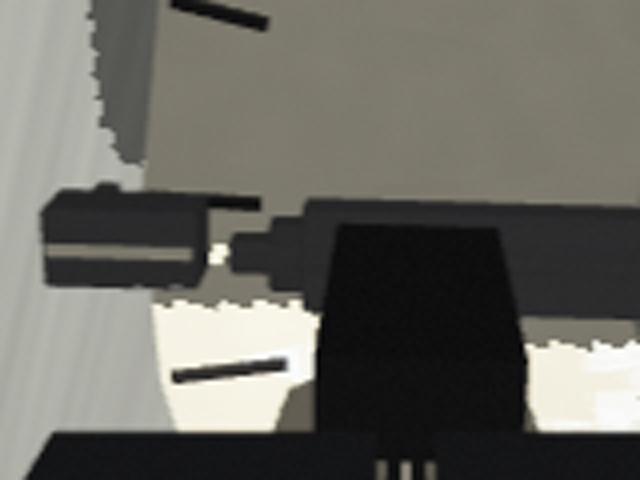

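The pointer tip (rows 207.5–218) is now in line with the white line (row 213), within about 1 mm. Backing off, lifting and moving clear.

Call:
{"method": "play_rows", "body": {"targets": "0.003 -0.01 0 0 0 0 1;0.009 -0.03 0 0 0 0 1;0.009 -0.03 0 0 0 0 1;0.009 -0.03 0.05 0 0 0 1;0.009 -0.03 0.1 0 0 0 1;0.009 -0.03 0.15 0 0 0 1;-0.03 -0.08 0.18 0 0 0 1;-0.05 -0.13 0.18 0 0 0 1;-0.05 -0.18 0.18 0 0 0 1;-0.05 -0.23 0.18 0 0 0 1"}}

```text
time: 9.35
position: [0.4763, -0.3195, 0.2694]
tcp_rot: [0.699, -0.699, -0.107, 0.106]
force: [1.0, 1.4, -0.6]
finger_gap: 0.0005
```

Call:
{"method": "play_rows", "body": {"targets": "-0.03 -0.03 0 0 0 0 1;-0.03 -0.03 0 0 0 0 1;-0.03 -0.03 0 0 0 0 1"}}

```text
time: 9.65
position: [0.4462, -0.3489, 0.2683]
tcp_rot: [0.7, -0.699, -0.105, 0.105]
force: [1.6, 1.2, -0.1]
finger_gap: 0.0006
```

```bash
python3 - <<'E'
from h import *
o=ctrl.get_obs();print(o['position'],o['force'])
d=grab('top');c=d['pixels'][95:245,235:435]
cv2.imwrite('pics/f.png',cv2.resize(c[:,:,::-1],None,fx=4,fy=4,interpolation=2))
E
```

```text
[ 0.44620313 -0.34893102  0.26832754] [ 1.57136271  1.18038778 -0.13837933]
```

View pics/f.png

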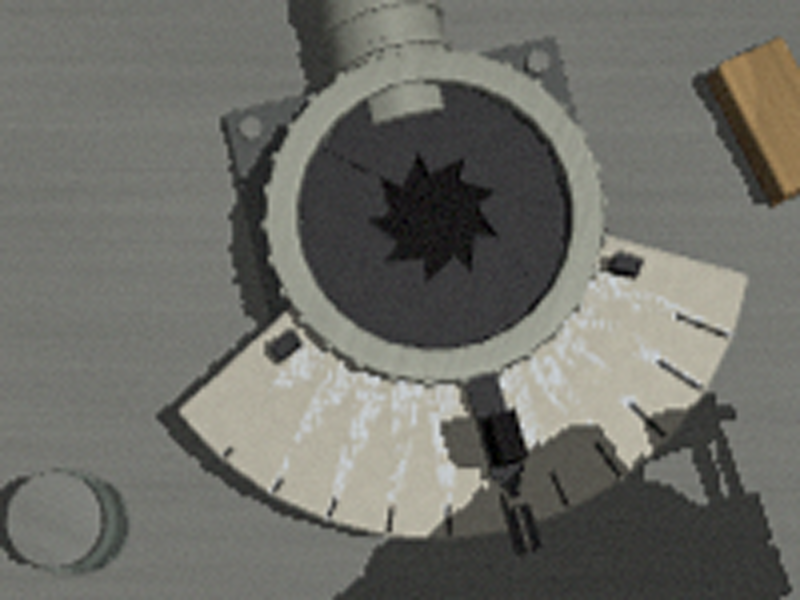

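The top view (4x) shows the pointer tip at about (513,492) meeting the mark's line, which runs from (513,508) to (532,549). The mark, jar and block are where they were. One numeric check and a brush check, then I'll hand in.

```bash
python3 - <<'E'
from h import *
d=dict(np.load('pics/top.npz'));C=np.array([.6504,-.0546])
g=cv2.cvtColor(d['pixels'],cv2.COLOR_RGB2GRAY);print(g[213:226,355:372])
for x,y,z in [(513,490,.068),(505,437,.122)]:
    v=ray(d,235+(x+.5)/4-.5,95+(y+.5)/4-.5,z)[:2]-C;th=np.arctan2(v[1],v[0])%6.2832;print(np.hypot(*v).round(4),th.round(4),'mm off',(166*(th-3.413)).round(1))
a=cv2.imread('pics/top0.png')[:,:,::-1].astype(int)
df=np.abs(a-d['pixels'])
print('jar,block,mark diff',df[205:245,230:270].mean(),df[100:150,405:450].mean(),df[221:233,360:371].mean())
s=dict(np.load('pics/side.npz')) # refresh side for the brush
n=grab('side');b=cv2.imread('pics/side0.png')[:,:,::-1].astype(int);print('brush diff side',np.abs(b-n['pixels'])[120:170,370:450].mean())
E
```

```text
[[100  81  48  64  65  64  59  65  41  21  77  84  85  81  83  83  85]
 [ 93  80  79  43  54  46  66  41  27  20  64  85  86  85  84  87  86]
 [166 171  99  77  67  57  40  30  28  25  67  84  81  85  83  87  88]
 [127 187 105  84  81  41  34  26  17  43  79  83  82  85  86  86  84]
 [ 80 117  87  86  87  80  50  30  21  57  81  88  88  87  85  86  81]
 [ 81  82  84  87  83  54  77  36  19  28  80  84  84  81  82  83  83]
 [ 85  86  85  84  91  30  63  62  55  74  86  85  87  82  82  81  86]
 [ 83  81  85  86  87  45  44  82  85  85  89  75  88  86  85  83  85]
 [ 82  89  85  88  90  50  30  73  60  61  46  36  60  83  84  85  85]
 [ 81  84  86  86  84  67  32  43  34  81  28  24  45  86  87  81  82]
 [ 81  83  81  80  85  80  37  25  23  64  53  30  22  82  90  85  88]
 [ 85  83  82  81  85  89  53  28  16  55  61  34  19  56  86  76  77]
 [ 85  86  81  80  82  88  55  28  22  39  87  39  19  45  61  62  57]]
0.1617 3.4169 mm off 0.6
0.1353 3.3986 mm off -2.4
jar,block,mark diff 8.108958333333334 7.885925925925926 40.53030303030303
brush diff side 6.3693333333333335
```

```bash
python3 -c "
from station import ctrl
print(ctrl.job_done())"
```

```text
the job is handed in; nothing more can be done
None
```

The job is handed in. I pushed the lever to its fully open stop, pushed it back to the setting mark, and withdrew the arm; no verdict was reported. The robot's clock read about 9.7 s of the 64 s allowed.

- **Open end:** with the fingers closed I pushed the clockwise face of the fin until it stopped moving at about 30 N sideways. At that point the fingers were within 1 mm of where I had worked out the open stop to be.
- **Setting:** I then pushed the other face back, correcting twice from the wrist camera. The last close wrist view put the pointer's tip within about 1 mm of the mark's white line.
- **Last checks from above:** the tip measured 0.6 mm off the line. The fin's top gave -2.4 mm, so the two differ by 3 mm, but both are inside the ±7 mm allowed.
- **Surroundings:** in the last picture from above, the mark, jar and block stand where they were. The image comparison at the mark differed more than at the jar and block because the arm's shadow covered it, so there I relied on the line's position, which had not changed. I checked the brush only by comparing side pictures, and found no notable change.
- **Clear of everything:** the arm finished about 0.27 m up and to the right of the scale. The force reading of about 2 N there was within the sensor's usual drift.

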